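# Lock a camera lens into the bayonet of the test station

## Task

Mount the blue-banded lens on the white lens test station: enter its two lugs in the two slots of the bayonet ring, push it down against the spring, turn it clockwise (seen from above) about a quarter turn to its stop, and let it spring up into its notches so that it stays locked and upright when you let go. Leave the yellow-banded lens, the lens cap, bottle, screwdriver and weight where they are.

Things in the scene. Friction and masses are not known exactly. Their poses are not given: they have to be found in the camera images.
- blue_lens: The lens to mount: round, black with blue bands, 100 mm tall, 0.2 to 0.37 kg, upright on the bench, bayonet end down. Origin: centre of its underside, z up its axis. 0 to 22 mm up: steel tube 44 mm across, foot chamfered. 22 to 100 mm up: straight body 58 mm across; its lower face is the flange. It works equally turned half a turn.
- lens_lugs (a point): On the blue lens's axis, 7 mm above its underside, axes as the lens's: two brass lugs stick out of the tube along +x and -x, to 29 mm from the axis, each 10 mm wide, 4 to 10 mm above the underside. White marks on the lens's top and lower body lie above the lugs.
- lens_grip (a point): On the blue lens's axis, 75 mm above its underside: a good height to grip the body (58 mm across).
- yellow_lens: A second lens of the same shape with yellow bands; not to be moved. Origin: centre of its underside.
- station: White housing 130 x 130 mm, 52 mm high, fixed, with a connector block on its +x side (to 105 mm from the origin, 36 mm high). Origin: on the bench, below the bayonet's axis. On top lies an aluminium bayonet ring 94 mm across, lip 52 to 60 mm above the bench, bore 48 mm across (2 mm to spare round the lens's tube).
- seat (a point): On the bayonet's axis at the ring's top face, 60 mm above the bench, axes as the station's. Two opposite entry slots, 15 mm wide, open from the bore, each beside a black line on the ring. The ring is fixed but NOT square with the station: the slots' line lies anywhere within 0.35 rad either side of station x. See it from above or feel for it.
- slot_depth (a point): On the axis, 10 mm below the ring's top face, where the lens's underside meets the sprung plunger once the lugs have dropped in the slots (they do within about 0.08 rad). Lugs that miss rest on the lip, with the underside 4 mm below the top face; a tube off the bore stands on the top face.
- push_depth (a point): On the axis, 22 mm below the ring's top face: the lens's underside when pushed right down (flange on ring, 12 N). Below 18 mm the lugs are clear under the lip and the lens turns: clockwise from above about 1.2 rad brings the lugs under the notches, firm stop at 1.3 rad; the other way is blocked after about 0.2 rad. Turning takes under 0.2 N m up to the stop.
- lock_depth (a point): On the axis, 15 mm below the ring's top face: the lens's underside when locked. Let up after the turn, the spring lifts the lugs 3 mm into notches in the lip's underside and the lens cannot turn back. Under plain lip, not locked, the underside stays at 18 mm.
- plunger (a joint): Travel of the brass plunger (45 mm across) in the bore: 0 at rest, grows as it is pressed down, m, at most 0.016. Spring 500 N/m with 6 N preload. 0.005 with a lens locked, 0.012 with a lens pushed right down.
- lens_cap: Loose black cap, 60 mm across, 9 mm thick; not to be moved. Origin: centre of its underside.
- bottle: Amber bottle, 52 mm across, 120 mm tall; not to be moved. Origin: centre of its underside.
- screwdriver: Screwdriver, 150 mm long, lying on the bench, tip to its +x; not to be moved.
- weight: Brass knobbed weight, 44 mm across, 60 mm tall; not to be moved. Origin: centre of its underside.

How it is judged:
By the outcome, as a careful person would: the job done as asked, in the order asked, and still so for the second after the job is handed in, with the robot touching nothing.
It also fails if it takes over 61 s, if anything falls off the work surface, if the arm or the gripper's body presses on something with over 40 N, if the wrist force passes 120 N, or if a joint passes its speed limit or range.

## Robot

A 7-joint arm with a two-finger parallel gripper is mounted at the origin on the work surface. World frame = base frame: x ahead of the robot, y to its left, z up, the work surface at z = 0. Lengths are in m, angles in rad, forces in N, time in s.
With the tool pointing down it reaches from about 0.4 to 0.85 m from the base axis. Payload 4.5 kg.
Tool frame: the origin (TCP) lies midway between the tips of the shut fingers; the grasp point (between the pads) lies 19 mm behind it; z points along the fingers, x is the direction in which the jaws open and shut, and the axes are right-handed (so a half turn about z gives the same grasp; the last joint's range is limited). The gripper opens to 85 mm and grips with 20 to 120 N. Pads are 22 mm wide; open, the fingers measure 114 mm over their backs; the gripper's body (76 mm by 85 mm) begins 54 mm behind the grasp point. The pads swing forward as they close: fully open they stand 13 mm farther back than shut.
Start: joints at [-1.255, 0.689, -0.195, 1.565, 0.157, 0.902, -0.215], TCP at [0.174, 0.6, 0.231] pointing down, gripper open.
Joint ranges: [-3.01, 3.01], [-0.46, 2.08], [-1.47, 1.51], [0.13, 2.56], [-1, 4.14], [0.04, 2.09], [-2.66, 2.66]. Speed limits (rad/s): [2.57, 2.57, 3.14, 3.14, 3.14, 3.14, 3.14].

## Interface

Orientations are given as a rotation vector (axis times angle).
In Python, from bench import sense, read_camera, camera_model, finish_job, look_for, spot_point gives the robot as it stands.
- The arm moves only by the tool drive_tool, never from a script. Its argument "rows" is a list of rows, each an object of numbers: "hand": the closure, from 0 (fully open) to 1 (shut); "tx", "ty", "tz": the shift along the tool's x, y, z in units of 60 mm (1.0 is 60 mm); "roll": the turn about the tool's z in degrees. In form: [{"hand": .., "tx": .., "ty": .., "tz": .., "roll": ..}, ...]. A call has 1 to 10 rows; each row shifts and turns the pose as measured when the row begins, along the tool's axes as they then stand; what a row does not reach is not made up. A row lasts 1/8 s, in which the tool goes at most 62.5 mm and 10.7 degrees, less where a joint would pass 70% of its speed; a pose out of reach is approached as far as the arm can. A call is refused whole if a number of a shift passes 1 or a number of a turn 10.7, either way. A call with a gripper value outside its range is refused whole. The fingers move at their own pace and stop on an object; the grip force is fixed at half the most. Time passes only in rows, so rows that do not move let the fingers close. It gives the time, the measured TCP pose, the force and the opening at its end, in the units of the state.
- sense(): the state, without advancing time (a new reading comes with each control period).
- read_camera(name): name is "scene" or "top" or "wrist"; returns (picture, depth): 384x512x3 uint8, red, green, blue; 384x512 float32, m along the optical axis (not along the pixel's ray), 0 where there is no reading.
- camera_model(name): a dict with "fx", "fy", "cx", "cy" (pixels), "cam_to_world" (4x4, takes a point from camera to world coordinates). Camera axes: x right, y up, looking along -z (the intrinsics and any distortion apply to the point x, -y, -z); pixel columns grow to the right and rows downward; lengths in m; the calibration is good to about 2 mm. A picture is of the moment at which its call begins: read the wrist's pose just before it. camera_model takes no time and is no camera call; for the wrist camera it gives the pose at the moment of the call.
- finish_job(): hands the job in, once; it reports no verdict.
Trained networks look in the newest picture that a camera, given by its name, has taken for a name from the list of things; names that differ only in an ending like _2 or _b are one class to them, and where a whole thing is asked for, a point or a joint stands for the part that bears it (a point fixed in the world has none). Each returns a list of dicts, best first, with "score" (0 to 1); they miss things now and then, are a little off and sometimes report something else, mostly with a low value. They report only what shows in the picture. A call takes as long as a camera call.
- look_for(camera, query): "point" ([column, row] in pixels, amid what is visible of it).
- spot_point(camera, query): "point" ([column, row] in pixels: a listed point, or the origin of a listed thing).
The state is a dict: "time_s": time; "joints": joint angles; "joint_vel": joint speeds; "joint_torque": joint torques, N m; "ee_pos": TCP position; "eef_rot": TCP orientation; "wrist_force": force on the tool from outside, world axes, zero at the start; "torque": the same for the moment, N m; "opening": finger opening in m.
Only numpy, scipy, OpenCV 4.12 (cv2) and the standard library are available. Lean on these libraries where they do the work, as an engineer would, in place of code of your own. Each camera call takes 0.05 s, during which the arm holds its last target. There are 200 camera calls.

## Working session

There is one attempt and no reset: what is moved stays moved. The work goes in short steps, Python scripts to look and compute and a tool call to move; the robot and the scene stay as the last step left them, time stands still between calls to the robot, and variables do not carry over. Pictures are saved under pics/ and viewed, about 8 in all and at most 12, crops included, and the job is handed in when it is done.

Besides the shell and the picture viewer there is one more tool, called after "Emit:" by a JSON object that holds its "op" and its "data". drive_tool: Moves the arm, as the interface text tells. Its arguments: {"type":"object","properties":{"rows":{"type":"array"}},"required":["rows"]}

```bash
mkdir -p pics; cat > h.py <<'E'
import numpy as np, cv2
from bench import *
def world(m,u,v,d):
    p=np.array([(u-m['cx'])/m['fx']*d,-(v-m['cy'])/m['fy']*d,-d,1]); return (np.array(m['cam_to_world'])@p)[:3]
def cloud(m,dep):
    v,u=np.mgrid[:dep.shape[0],:dep.shape[1]]
    p=np.stack([(u-m['cx'])/m['fx']*dep,-(v-m['cy'])/m['fy']*dep,-dep,np.ones_like(dep)],-1)
    return (p@np.array(m['cam_to_world']).T)[...,:3]
def ray_z(m,u,v,z):
    T=np.array(m['cam_to_world']); d=T[:3,:3]@np.array([(u-m['cx'])/m['fx'],-(v-m['cy'])/m['fy'],-1]); o=T[:3,3]
    return o+d*(z-o[2])/d[2]
def save(n,im): cv2.imwrite('pics/'+n,im[...,::-1])
E
python3 - <<'E'
from h import *
ims=[]
for c in ['top','scene']:
    im,d=read_camera(c); m=camera_model(c); ims.append(im)
    np.savez('/tmp/%s.npz'%c,im=im,d=d)
    print(c,{k:v for k,v in m.items() if k!='cam_to_world'},np.round(m['cam_to_world'],3).tolist())
    for q in ['blue_lens','yellow_lens','station','lens_grip','seat','bottle','lens_cap','weight','screwdriver']:
        for f in (look_for,spot_point):
            r=f(c,q)[:2]
            for x in r:
                u,v=x['point']; dd=d[min(383,max(0,int(v))),min(511,max(0,int(u)))]
                print(q,f.__name__,np.round(x['point'],1),round(x['score'],2),np.round(world(m,u,v,dd),3))
save('a.png',cv2.resize(np.hstack(ims),(800,300)))
save('top.png',cv2.resize(ims[0],(768,576)))
print(sense())
E
```

```text
top {'fx': 458.0211118413086, 'fy': 458.0211118413086, 'cx': 267.7143451048203, 'cy': 186.9966825066461} [[0.008, 0.998, -0.068, 0.429], [-1.0, 0.008, -0.009, -0.02], [-0.008, 0.068, 0.998, 1.375], [0.0, 0.0, 0.0, 1.0]]
blue_lens call [143.3 206.8] 0.97 [0.458 0.338 0.099]
blue_lens call [151.7 208.5] 0.82 [0.453 0.314 0.1  ]
yellow_lens call [225.7 205.9] 0.69 [0.462 0.108 0.104]
yellow_lens call [230.3 206.2] 0.87 [0.461 0.095 0.101]
yellow_lens call [142.4 213.1] 0.31 [0.44  0.34  0.099]
station call [316.9 172.8] 0.59 [ 0.562 -0.151  0.045]
station call [320.7 177.8] 0.19 [ 0.547 -0.162  0.045]
station call [319.3 177.2] 0.73 [ 0.549 -0.158  0.047]
station call [320.7 178.4] 0.46 [ 0.546 -0.162  0.045]
lens_grip call [142.5 209.4] 0.9 [0.451 0.341 0.095]
lens_grip call [396.3 207.3] 0.15 [ 0.463 -0.377  0.057]
lens_grip call [143.6 211.2] 0.78 [0.445 0.335 0.105]
seat call [316.5 170. ] 0.79 [ 0.569 -0.149  0.052]
seat call [143.6 207.1] 0.37 [0.457 0.336 0.102]
seat call [322.  174.2] 0.91 [ 0.558 -0.165  0.049]
seat call [230.6 204.9] 0.32 [0.465 0.094 0.101]
bottle call [315.3
[... 1978 characters left out ...]
0.333 -0.282  0.007]
{'time_s': 1.9, 'joints': array([-1.25515053,  0.68910689, -0.19459931,  1.56531274,  0.15730783,
        0.90247486, -0.21506299]), 'joint_vel': array([-0.00085174, -0.00065595, -0.00234655, -0.00060515,  0.00063456,
        0.00037971,  0.00131647]), 'joint_torque': array([-1.56950823e-04, -5.39543045e+01, -1.26702625e+00, -1.58880061e+01,
        9.98494128e-03,  1.42401179e-03, -3.82774090e-06]), 'ee_pos': array([0.17381373, 0.60036996, 0.23130899]), 'eef_rot': array([-2.51132977e+00, -1.88745088e+00, -9.42923245e-05]), 'wrist_force': array([ 0.57493966, -0.0204668 , -0.14344796]), 'torque': array([0.0270468 , 0.01080618, 0.00226585]), 'opening': 0.08556252342880673}
```

View pics/top.png

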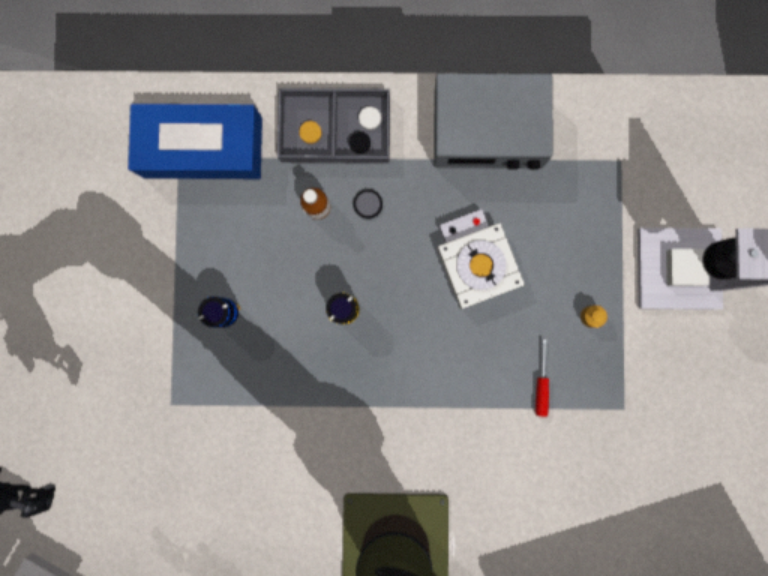

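View pics/a.png

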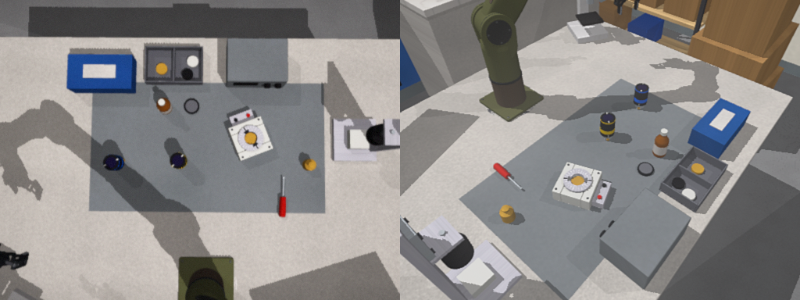

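The top view shows the blue lens at (145,208), the station at (320,177) and the ring's black lines at (315,167) and (327,187), all in native pixels. The lugs lie at about 116° and the slots at about 30° in world yaw. Next I move over the lens for a closer look.

```bash
cat >> h.py <<'E'
from scipy.spatial.transform import Rotation as R
def plan(target,yaw=None):
    s=sense(); M=R.from_rotvec(s['eef_rot']).as_matrix(); d=M.T@(np.array(target)-s['ee_pos'])
    print('t',round(s['time_s'],2),'pos',np.round(s['ee_pos'],4),'yaw',round(np.degrees(np.arctan2(M[1,0],M[0,0])),2),'tilt z',np.round(M[:,2],4),'F',np.round(s['wrist_force'],1),'open',round(s['opening'],4),'q',np.round(s['joints'],2))
    print('d tool units',np.round(d/0.06,3),'mm',np.round(d*1000,1))
def station(): pass
E
python3 - <<'E'
from h import *
for c in ['top','scene']:
    z=np.load('/tmp/%s.npz'%c); P=cloud(camera_model(c),z['d'])
    for n,ctr,lo,hi in [('blue',(.46,.325),.094,.106),('yellow',(.465,.09),.094,.106),('ring',(.56,-.155),.055,.066),('bottle',(.67,.145),.05,.13)]:
        q=P[(np.hypot(P[...,0]-ctr[0],P[...,1]-ctr[1])<.07)&(P[...,2]>lo)&(P[...,2]<hi)]
        if len(q): print(c,n,len(q),'mid',np.round((q.min(0)+q.max(0))/2,3),'ext',np.round(np.ptp(q,axis=0),3),'mean',np.round(q.mean(0),3))
plan((.40,.30,.33))
E
```

```text
top blue 334 mid [0.457 0.342 0.1  ] ext [0.056 0.056 0.011] mean [0.457 0.342 0.1  ]
top yellow 334 mid [0.465 0.105 0.1  ] ext [0.056 0.056 0.012] mean [0.465 0.105 0.1  ]
top ring 681 mid [ 0.558 -0.156  0.06 ] ext [0.134 0.133 0.011] mean [ 0.554 -0.16   0.06 ]
top bottle 278 mid [0.672 0.163 0.089] ext [0.051 0.05  0.075] mean [0.667 0.16  0.09 ]
scene blue 184 mid [0.454 0.338 0.1  ] ext [0.057 0.061 0.011] mean [0.456 0.336 0.101]
scene yellow 241 mid [0.462 0.1   0.1  ] ext [0.058 0.058 0.011] mean [0.464 0.099 0.101]
scene ring 862 mid [ 0.556 -0.156  0.06 ] ext [0.13  0.131 0.011] mean [ 0.555 -0.164  0.06 ]
scene bottle 372 mid [0.669 0.155 0.087] ext [0.051 0.045 0.074] mean [0.673 0.149 0.086]
t 1.9 pos [0.1738 0.6004 0.2313] yaw 73.86 tilt z [ 0.e+00  1.e-04 -1.e+00] F [ 0.6 -0.  -0.1] open 0.0856 q [-1.26  0.69 -0.19  1.57  0.16  0.9  -0.22]
d tool units [-3.76   5.013 -1.645] mm [-225.6  300.8  -98.7]
```

Emit:
{"op": "drive_tool", "data": {"rows": [{"hand": 0, "tx": -0.4, "ty": 0.7, "tz": -0.2, "roll": 0}, {"hand": 0, "tx": -0.4, "ty": 0.7, "tz": -0.2, "roll": 0}, {"hand": 0, "tx": -0.4, "ty": 0.7, "tz": -0.2, "roll": 0}, {"hand": 0, "tx": -0.4, "ty": 0.7, "tz": -0.2, "roll": 0}, {"hand": 0, "tx": -0.4, "ty": 0.7, "tz": -0.2, "roll": 0}, {"hand": 0, "tx": -0.4, "ty": 0.7, "tz": -0.2, "roll": 0}]}}

```text
time_s: 2.65
ee_pos: [0.378, 0.3904, 0.3039]
eef_rot: [-2.499, -1.898, 0.0]
wrist_force: [1.3, 0.9, -0.2]
opening: 0.085
```

```bash
python3 - <<'E'
from h import *
im,d=read_camera('wrist'); m=camera_model('wrist'); save('w1.png',im)
print(np.round(m['cam_to_world'],3).tolist(),m['fx'],m['cx'],m['cy']); plan((.457,.34,.30))
P=cloud(m,d); q=P[(P[...,2]>.094)&(P[...,2]<.106)&(np.hypot(P[...,0]-.457,P[...,1]-.34)<.07)]
print(len(q), (q.min(0)+q.max(0))/2 if len(q) else '',np.ptp(q,axis=0) if len(q) else '')
E
```

```text
[[0.28, -0.91, -0.305, 0.308], [0.96, 0.266, 0.089, 0.406], [0.0, -0.318, 0.948, 0.447], [0.0, 0.0, 0.0, 1.0]] 320.96425841935513 255.2943469318534 193.08279840585678
t 2.7 pos [0.3854 0.3837 0.3052] yaw 73.77 tilt z [ 0.0045 -0.0016 -1.    ] F [ 4.8 -4.8  0.5] open 0.0853 q [-0.73  0.5  -0.23  1.71  0.14  0.95  0.28]
d tool units [-0.366  1.348  0.093] mm [-22.   80.9   5.6]
1786 [0.46307853 0.33418823 0.09915873] [0.05812703 0.0580014  0.01023097]
```

View pics/w1.png

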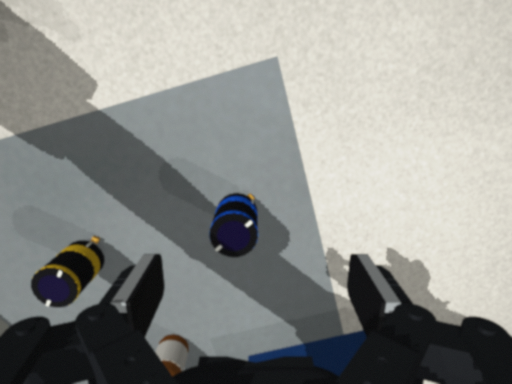

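The wrist view shows the blue lens at (234,235), with its white marks at (219,248) and (249,224), but the arm was still settling. I'll step closer, let it settle and measure again.

Emit:
{"op": "drive_tool", "data": {"rows": [{"hand": 0, "tx": -0.3, "ty": 0.5, "tz": 0.4, "roll": 0}, {"hand": 0, "tx": 0, "ty": 0, "tz": 0, "roll": 0}, {"hand": 0, "tx": 0, "ty": 0, "tz": 0, "roll": 0}, {"hand": 0, "tx": 0, "ty": 0, "tz": 0, "roll": 0}]}}

```text
time_s: 3.2
ee_pos: [0.4112, 0.3575, 0.2822]
eef_rot: [2.513, 1.88, 0.01]
wrist_force: [0.1, 0.1, 0.7]
opening: 0.0852
```

```bash
cat >> h.py <<'E'
def lens(c='wrist',ctr=(.46,.335),zt=.1,name=None):
    im,d=read_camera(c); m=camera_model(c); P=cloud(m,d)
    k=(abs(P[...,2]-zt)<.006)&(np.hypot(P[...,0]-ctr[0],P[...,1]-ctr[1])<.06)
    q=P[k]; mid=(q.min(0)+q.max(0))/2
    (x,y),r=cv2.minEnclosingCircle((q[:,:2]*1000).astype(np.float32)); 
    print('lens n',len(q),'mid',np.round(mid,4),'ext',np.round(np.ptp(q,axis=0),4),'circ',x,y,r,'zmed',np.median(q[:,2]))
    w=k&(im.min(-1)>140)&(np.abs(P[...,2]-zt)<.004); p=P[w][:,:2]-np.array([x,y])/1000
    p=p[np.hypot(*p.T)>.012]
    a=np.arctan2(p[:,1],p[:,0]); print('mark n',len(p),'ang',np.degrees(np.angle(np.mean(np.exp(2j*a)))/2), 'spread',abs(np.mean(np.exp(2j*a))))
    a1=a[np.cos(a-np.angle(np.mean(np.exp(2j*a)))/2)>0]; a2=a[np.cos(a-np.angle(np.mean(np.exp(2j*a)))/2)<=0]
    for b in (a1,a2): print(len(b),np.degrees(np.angle(np.mean(np.exp(1j*b)))) if len(b) else '')
    if name: save(name,im)
E
python3 - <<'E'
from h import *
lens(name='w2.png'); plan((.46,.335,.2))
E
```

```text
lens n 2147 mid [0.4547 0.3431 0.0982] ext [0.0581 0.0578 0.0081] circ 454.73724365234375 342.6640625 29.48813247680664 zmed 0.09998822379456146
mark n 72 ang -64.72728214317486 spread 0.9921664909249491
30 -64.39461592522521
42 115.03422744197475
t 3.25 pos [0.411  0.3579 0.2823] yaw 73.62 tilt z [ 0.0069  0.0017 -1.    ] F [-0.3  0.5  0.7] open 0.0852 q [-0.66  0.52 -0.23  1.75  0.15  0.88  0.33]
d tool units [-0.141  0.882  1.377] mm [-8.4 52.9 82.6]
```

View pics/w2.png

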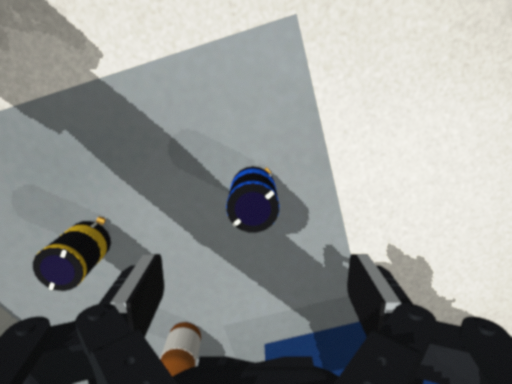

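The lens is at (0.455, 0.343), its top at 0.100 m, with lug marks on a line at -64.7°/115.3° (pixels (237,222) and (269,195)). Next I go above it and correct.

```bash
python3 - <<'E'
from h import *
plan((.4547,.343,.16))
E
```

```text
t 3.25 pos [0.411  0.3579 0.2823] yaw 73.62 tilt z [ 0.0069  0.0017 -1.    ] F [-0.3  0.5  0.7] open 0.0852 q [-0.66  0.52 -0.23  1.75  0.15  0.88  0.33]
d tool units [-0.04   0.756  2.043] mm [ -2.4  45.3 122.6]
```

Emit:
{"op": "drive_tool", "data": {"rows": [{"hand": 0, "tx": -0.02, "ty": 0.4, "tz": 0.6, "roll": 0}, {"hand": 0, "tx": -0.02, "ty": 0.4, "tz": 0.6, "roll": 0}, {"hand": 0, "tx": 0, "ty": 0.1, "tz": 0.6, "roll": 0}, {"hand": 0, "tx": 0, "ty": 0, "tz": 0, "roll": 0}, {"hand": 0, "tx": 0, "ty": 0, "tz": 0, "roll": 0}]}}

```text
time_s: 3.88
ee_pos: [0.4628, 0.348, 0.1755]
eef_rot: [-2.505, -1.893, -0.023]
wrist_force: [0.1, -0.4, -0.3]
opening: 0.0854
```

```bash
python3 - <<'E'
from h import *
plan((.4547,.343,.055))
E
```

```text
t 3.88 pos [0.4628 0.348  0.1755] yaw 74.15 tilt z [ 0.011   0.0099 -0.9999] F [ 0.1 -0.4 -0.3] open 0.0854 q [-0.61  0.7  -0.2   1.78  0.21  0.67  0.37]
d tool units [-0.141 -0.123  2.006] mm [ -8.5  -7.4 120.4]
```

Emit:
{"op": "drive_tool", "data": {"rows": [{"hand": 0, "tx": -0.14, "ty": -0.12, "tz": 0.3, "roll": 0}, {"hand": 0, "tx": 0, "ty": 0, "tz": 0.35, "roll": 0}, {"hand": 0, "tx": 0, "ty": 0, "tz": 0.3, "roll": 0}, {"hand": 0, "tx": 0, "ty": 0, "tz": 0, "roll": 0}]}}

```text
time_s: 4.38
ee_pos: [0.4553, 0.3487, 0.125]
eef_rot: [-2.499, -1.897, -0.045]
wrist_force: [0.6, -0.2, 0.1]
opening: 0.085
```

```bash
python3 - <<'E'
from h import *
plan((.4547,.343,.055))
E
```

```text
t 4.38 pos [0.4553 0.3487 0.125 ] yaw 74.42 tilt z [ 0.0203  0.0203 -0.9996] F [ 0.6 -0.2  0.1] open 0.085 q [-0.63  0.76 -0.17  1.85  0.24  0.52  0.34]
d tool units [-1.230e-01 -1.000e-03  1.164e+00] mm [-7.4 -0.  69.9]
```

Emit:
{"op": "drive_tool", "data": {"rows": [{"hand": 0, "tx": -0.12, "ty": 0, "tz": 0.15, "roll": 0}, {"hand": 0, "tx": 0, "ty": 0, "tz": 0.15, "roll": 0}, {"hand": 0, "tx": 0, "ty": 0, "tz": 0.15, "roll": 0}, {"hand": 0, "tx": 0, "ty": 0, "tz": 0.15, "roll": 0}, {"hand": 0, "tx": 0, "ty": 0, "tz": 0.15, "roll": 0}]}}

```text
time_s: 5.0
ee_pos: [0.456, 0.3445, 0.0808]
eef_rot: [-2.498, -1.897, -0.055]
wrist_force: [-1.2, -0.9, -0.7]
opening: 0.0853
```

```bash
python3 - <<'E'
from h import *
plan((.4547,.343,.055))
E
```

```text
t 5.0 pos [0.456  0.3445 0.0808] yaw 74.45 tilt z [ 0.0253  0.025  -0.9994] F [-1.2 -0.9 -0.7] open 0.0853 q [-0.64  0.83 -0.14  1.88  0.26  0.41  0.32]
d tool units [-0.043 -0.021  0.429] mm [-2.6 -1.3 25.7]
```

Emit:
{"op": "drive_tool", "data": {"rows": [{"hand": 0, "tx": 0, "ty": 0, "tz": -0.8, "roll": 0}, {"hand": 0, "tx": 0, "ty": 0, "tz": -0.8, "roll": 0}, {"hand": 0, "tx": 0, "ty": 0, "tz": 0, "roll": 0}, {"hand": 0, "tx": 0, "ty": 0, "tz": 0, "roll": 0}]}}

```text
time_s: 5.5
ee_pos: [0.4523, 0.3414, 0.1745]
eef_rot: [-2.498, -1.898, -0.044]
wrist_force: [-0.5, -0.6, -0.0]
opening: 0.0853
```

```bash
python3 - <<'E'
from h import *
plan((.4547,.343,.055))
E
```

```text
t 5.5 pos [0.4523 0.3414 0.1745] yaw 74.47 tilt z [ 0.0198  0.0207 -0.9996] F [-0.5 -0.6 -0. ] open 0.0853 q [-0.61  0.68 -0.2   1.83  0.22  0.62  0.36]
d tool units [-0.013  0.003  1.991] mm [ -0.8   0.2 119.5]
```

Emit:
{"op": "drive_tool", "data": {"rows": [{"hand": 0, "tx": 0, "ty": 0, "tz": 0, "roll": 0}, {"hand": 0, "tx": 0, "ty": 0, "tz": 0, "roll": 0}, {"hand": 0, "tx": 0, "ty": 0, "tz": 0, "roll": 0}, {"hand": 0, "tx": 0, "ty": 0, "tz": 0, "roll": 0}]}}

```text
time_s: 6.0
ee_pos: [0.451, 0.3403, 0.1712]
eef_rot: [-2.498, -1.898, -0.035]
wrist_force: [0.6, 0.2, 0.1]
opening: 0.0855
```

```bash
python3 - <<'E'
from h import *
plan((.4547,.343,.055))
E
```

```text
t 6.0 pos [0.451  0.3403 0.1712] yaw 74.48 tilt z [ 0.0154  0.0169 -0.9997] F [0.6 0.2 0.1] open 0.0855 q [-0.61  0.68 -0.2   1.83  0.22  0.62  0.36]
d tool units [0.021 0.028 1.937] mm [  1.3   1.7 116.2]
```

Emit:
{"op": "drive_tool", "data": {"rows": [{"hand": 0, "tx": 0, "ty": 0, "tz": -0.3, "roll": 0}, {"hand": 0, "tx": 0, "ty": 0, "tz": -0.3, "roll": 0}, {"hand": 0, "tx": 0, "ty": 0, "tz": -0.3, "roll": 0}, {"hand": 0, "tx": 0, "ty": 0, "tz": -0.3, "roll": 0}]}}

```text
time_s: 6.5
ee_pos: [0.4487, 0.3381, 0.243]
eef_rot: [-2.498, -1.899, -0.027]
wrist_force: [-0.4, 0.1, -1.2]
opening: 0.0855
```

```bash
python3 - <<'E'
from h import *
plan((.4547,.343,.055))
E
```

```text
t 6.5 pos [0.4487 0.3381 0.243 ] yaw 74.5 tilt z [ 0.0115  0.0135 -0.9998] F [-0.4  0.1 -1.2] open 0.0855 q [-0.58  0.59 -0.23  1.76  0.18  0.8   0.4 ]
d tool units [0.055 0.051 3.135] mm [  3.3   3.  188.1]
```

Holding drifts about 0.8 mm down per row but removes tilt, while descending adds tilt. So I'll descend and then hold to bring the tilt back.

Emit:
{"op": "drive_tool", "data": {"rows": [{"hand": 0, "tx": 0.05, "ty": 0.05, "tz": 0.3, "roll": 0}, {"hand": 0, "tx": 0, "ty": 0, "tz": 0.3, "roll": 0}, {"hand": 0, "tx": 0, "ty": 0, "tz": 0.3, "roll": 0}, {"hand": 0, "tx": 0, "ty": 0, "tz": 0.3, "roll": 0}, {"hand": 0, "tx": 0, "ty": 0, "tz": 0.3, "roll": 0}, {"hand": 0, "tx": 0, "ty": 0, "tz": 0.3, "roll": 0}, {"hand": 0, "tx": 0, "ty": 0, "tz": 0.3, "roll": 0}, {"hand": 0, "tx": 0, "ty": 0, "tz": 0.2, "roll": 0}]}}

```text
time_s: 7.5
ee_pos: [0.4531, 0.341, 0.0953]
eef_rot: [-2.498, -1.899, -0.021]
wrist_force: [-0.6, 0.6, -0.1]
opening: 0.0855
```

```bash
python3 - <<'E'
from h import *
plan((.4547,.343,.055))
E
```

```text
t 7.5 pos [0.4531 0.341  0.0953] yaw 74.5 tilt z [ 0.0084  0.011  -0.9999] F [-0.6  0.6 -0.1] open 0.0855 q [-0.63  0.81 -0.16  1.87  0.25  0.47  0.33]
d tool units [0.03  0.013 0.673] mm [ 1.8  0.8 40.4]
```

Emit:
{"op": "drive_tool", "data": {"rows": [{"hand": 0, "tx": 0.04, "ty": 0.02, "tz": 0.15, "roll": 0}, {"hand": 0, "tx": 0.01, "ty": 0.01, "tz": 0.15, "roll": 0}, {"hand": 0, "tx": 0, "ty": 0, "tz": 0.15, "roll": 0}, {"hand": 0, "tx": 0, "ty": 0, "tz": 0.1, "roll": 0}]}}

```text
time_s: 8.0
ee_pos: [0.4562, 0.344, 0.0598]
eef_rot: [-2.498, -1.899, -0.02]
wrist_force: [-0.6, -0.5, 1.0]
opening: 0.0852
```

```bash
python3 - <<'E'
from h import *
plan((.4547,.343,.055))
E
```

```text
t 8.0 pos [0.4562 0.344  0.0598] yaw 74.51 tilt z [ 0.0081  0.0108 -0.9999] F [-0.6 -0.5  1. ] open 0.0852 q [-0.64  0.87 -0.14  1.87  0.27  0.41  0.32]
d tool units [-0.023 -0.019  0.079] mm [-1.4 -1.2  4.8]
```

Emit:
{"op": "drive_tool", "data": {"rows": [{"hand": 0.1, "tx": -0.015, "ty": -0.015, "tz": 0.03, "roll": 0}, {"hand": 0.8, "tx": 0, "ty": 0, "tz": 0, "roll": 0}, {"hand": 1, "tx": 0, "ty": 0, "tz": -0.01, "roll": 0}, {"hand": 1, "tx": 0, "ty": 0, "tz": -0.01, "roll": 0}, {"hand": 1, "tx": 0, "ty": 0, "tz": -0.01, "roll": 0}, {"hand": 1, "tx": 0, "ty": 0, "tz": -0.01, "roll": 0}]}}

```text
time_s: 8.75
ee_pos: [0.4548, 0.3432, 0.0604]
eef_rot: [-2.498, -1.899, -0.02]
wrist_force: [0.8, -0.5, -2.4]
opening: 0.0572
```

```bash
python3 - <<'E'
from h import *
plan((.4547,.343,.055))
E
```

```text
t 8.75 pos [0.4548 0.3432 0.0604] yaw 74.5 tilt z [ 0.008   0.0108 -0.9999] F [ 0.8 -0.5 -2.4] open 0.0572 q [-0.64  0.87 -0.14  1.87  0.27  0.41  0.32]
d tool units [-0.004 -0.001  0.091] mm [-0.3 -0.1  5.4]
```

Emit:
{"op": "drive_tool", "data": {"rows": [{"hand": 1, "tx": 0, "ty": 0, "tz": -0.2, "roll": 0}, {"hand": 1, "tx": 0, "ty": 0, "tz": -0.4, "roll": 0}, {"hand": 1, "tx": 0, "ty": 0, "tz": -0.5, "roll": 0}, {"hand": 1, "tx": 0, "ty": 0, "tz": -0.5, "roll": 0}, {"hand": 1, "tx": 0, "ty": 0, "tz": -0.5, "roll": 0}, {"hand": 1, "tx": 0, "ty": 0, "tz": -0.5, "roll": 0}, {"hand": 1, "tx": 0, "ty": 0, "tz": -0.5, "roll": 0}, {"hand": 1, "tx": 0, "ty": 0, "tz": -0.3, "roll": 0}]}}

```text
time_s: 9.75
ee_pos: [0.4517, 0.3395, 0.275]
eef_rot: [-2.498, -1.9, -0.019]
wrist_force: [-0.5, -0.5, -2.6]
opening: 0.0571
```

```bash
python3 - <<'E'
from h import *
plan((.545,-.05,.25))
E
```

```text
t 9.75 pos [0.4517 0.3395 0.275 ] yaw 74.53 tilt z [ 0.0077  0.01   -0.9999] F [-0.5 -0.5 -2.6] open 0.0571 q [-0.58  0.55 -0.25  1.71  0.16  0.89  0.41]
d tool units [-5.847  3.228  0.364] mm [-350.8  193.7   21.9]
```

Emit:
{"op": "drive_tool", "data": {"rows": [{"hand": 1, "tx": -0.35, "ty": 0.2, "tz": 0, "roll": 0}, {"hand": 1, "tx": -0.7, "ty": 0.4, "tz": 0, "roll": 0}, {"hand": 1, "tx": -0.7, "ty": 0.4, "tz": 0, "roll": 0}, {"hand": 1, "tx": -0.7, "ty": 0.4, "tz": 0, "roll": 0}, {"hand": 1, "tx": -0.7, "ty": 0.4, "tz": 0, "roll": 0}, {"hand": 1, "tx": -0.7, "ty": 0.4, "tz": 0, "roll": 0}, {"hand": 1, "tx": -0.7, "ty": 0.4, "tz": 0, "roll": 0}, {"hand": 1, "tx": -0.6, "ty": 0.3, "tz": 0, "roll": 0}, {"hand": 1, "tx": -0.3, "ty": 0.15, "tz": 0, "roll": 0}]}}

```text
time_s: 10.88
ee_pos: [0.5427, -0.0329, 0.2797]
eef_rot: [-2.493, -1.909, -0.036]
wrist_force: [-1.1, -0.4, -2.2]
opening: 0.0571
```

Emit:
{"op": "drive_tool", "data": {"rows": [{"hand": 1, "tx": 0, "ty": 0, "tz": 0, "roll": 5}, {"hand": 1, "tx": 0, "ty": 0, "tz": 0, "roll": 10}, {"hand": 1, "tx": 0, "ty": 0, "tz": 0, "roll": 10}, {"hand": 1, "tx": 0, "ty": 0, "tz": 0, "roll": 10}, {"hand": 1, "tx": 0, "ty": 0, "tz": 0, "roll": 10}, {"hand": 1, "tx": 0, "ty": 0, "tz": 0, "roll": 10}, {"hand": 1, "tx": 0, "ty": 0, "tz": 0, "roll": 10}, {"hand": 1, "tx": 0, "ty": 0, "tz": 0, "roll": 10}, {"hand": 1, "tx": 0, "ty": 0, "tz": 0, "roll": 8}]}}

```text
time_s: 12.0
ee_pos: [0.5385, -0.0359, 0.2859]
eef_rot: [-3.108, 0.303, -0.026]
wrist_force: [-0.0, 0.0, -1.7]
opening: 0.0571
```

```bash
python3 - <<'E'
from h import *
plan((.545,-.05,.25))
E
```

```text
t 12.0 pos [ 0.5385 -0.0359  0.2859] yaw -11.15 tilt z [ 0.0186  0.0171 -0.9997] F [-0.   0.  -1.7] open 0.0571 q [-0.11  0.5   0.17  1.78 -0.13  0.85 -0.08]
d tool units [0.142 0.222 0.596] mm [ 8.5 13.3 35.8]
```

Emit:
{"op": "drive_tool", "data": {"rows": [{"hand": 1, "tx": 0, "ty": 0, "tz": 0, "roll": 0}, {"hand": 1, "tx": 0, "ty": 0, "tz": 0, "roll": 0}]}}

```text
time_s: 12.25
ee_pos: [0.538, -0.0354, 0.2868]
eef_rot: [-3.108, 0.296, -0.027]
wrist_force: [-0.4, 0.6, -2.0]
opening: 0.0573
```

```bash
python3 - <<'E'
from h import *
s=sense(); im,d=read_camera('wrist'); m=camera_model('wrist'); np.savez('/tmp/w3.npz',im=im,d=d,T=m['cam_to_world']); 
plan((.556,-.157,.25))
P=cloud(m,d)
k=(abs(P[...,2]-.06)<.003)&(np.hypot(P[...,0]-.556,P[...,1]+.157)<.058); q=P[k]; 
print(len(q),(q.min(0)+q.max(0))/2,np.ptp(q,axis=0)); print(cv2.minEnclosingCircle((q[:,:2]*1000).astype(np.float32)))
# top-down rectified of z=60mm plane: 1px=.25mm, up=+x,left=+y
c=(.556,-.157); N=560; g=np.mgrid[:N,:N]; X=c[0]+(N/2-g[0])*.00025; Y=c[1]+(N/2-g[1])*.00025
T=np.array(m['cam_to_world']); p=np.stack([X,Y,np.full_like(X,.06)],-1)-T[:3,3]; p=p@T[:3,:3]
u=m['fx']*p[...,0]/-p[...,2]+m['cx']; v=m['fy']*-p[...,1]/-p[...,2]+m['cy']
r=cv2.remap(im,u.astype(np.float32),v.astype(np.float32),cv2.INTER_LINEAR); save('w3.png',im); save('r3.png',r)
E
```

```text
t 12.3 pos [ 0.538  -0.0354  0.2868] yaw -10.92 tilt z [ 0.0189  0.0177 -0.9997] F [-0.1 -0.3 -1.6] open 0.057 q [-0.11  0.5   0.17  1.78 -0.13  0.85 -0.07]
d tool units [0.669 1.946 0.583] mm [ 40.2 116.8  35. ]
36 [ 0.5942091  -0.14946754  0.05904063] [0.00498916 0.02215764 0.00392262]
((593.1468505859375, -149.467529296875), 11.17111873626709)
```

View pics/w3.png

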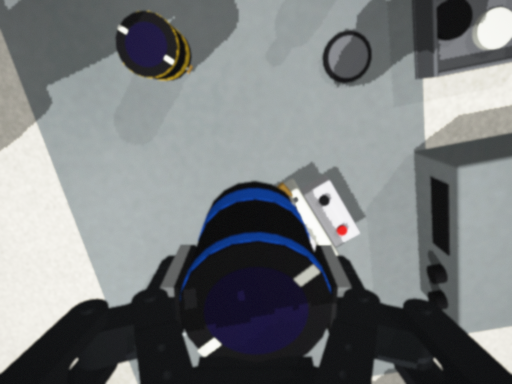

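View pics/r3.png

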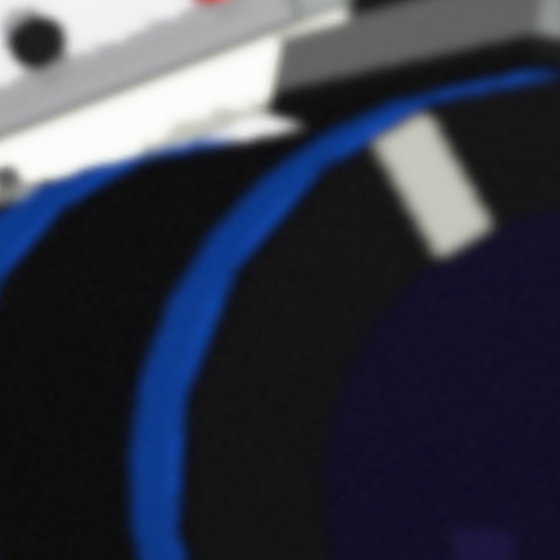

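The held lens hides the ring: the wrist camera looks towards the tool's -y side. The lens's marks are at (208,347) and (308,275). I'll go past the station so it lies on the camera's side, and check the held lens's angle.

Emit:
{"op": "drive_tool", "data": {"rows": [{"hand": 1, "tx": 0.05, "ty": 0.3, "tz": 0, "roll": 0}, {"hand": 1, "tx": 0.1, "ty": 0.6, "tz": 0, "roll": 0}, {"hand": 1, "tx": 0.1, "ty": 0.6, "tz": 0, "roll": 0}, {"hand": 1, "tx": 0.1, "ty": 0.6, "tz": 0, "roll": 0}, {"hand": 1, "tx": 0.1, "ty": 0.6, "tz": 0, "roll": 0}, {"hand": 1, "tx": 0.1, "ty": 0.6, "tz": 0, "roll": 0}, {"hand": 1, "tx": 0.05, "ty": 0.3, "tz": 0, "roll": 0}, {"hand": 1, "tx": 0, "ty": 0, "tz": 0, "roll": 0}, {"hand": 1, "tx": 0, "ty": 0, "tz": 0, "roll": 0}]}}

```text
time_s: 13.42
ee_pos: [0.5295, -0.2694, 0.2823]
eef_rot: [-3.11, 0.294, -0.025]
wrist_force: [0.8, 1.3, -2.5]
opening: 0.0569
```

```bash
cat > look.py <<'E'
from h import *
import sys
s=sense(); im,d=read_camera('wrist'); m=camera_model('wrist'); np.savez('/tmp/w4.npz',im=im,d=d,T=m['cam_to_world'],p=s['ee_pos'],r=s['eef_rot'])
plan((.556,-.157,.25))
c=(.556,-.157); N=560; g=np.mgrid[:N,:N]; X=c[0]+(N/2-g[0])*.00025; Y=c[1]+(N/2-g[1])*.00025
T=np.array(m['cam_to_world']); p=np.stack([X,Y,np.full_like(X,.06)],-1)-T[:3,3]; p=p@T[:3,:3]
u=m['fx']*p[...,0]/-p[...,2]+m['cx']; v=m['fy']*-p[...,1]/-p[...,2]+m['cy']
r=cv2.remap(im,u.astype(np.float32),v.astype(np.float32),cv2.INTER_LINEAR); save('w4.png',im); save('r4.png',r)
P=cloud(m,d); k=(abs(P[...,2]-.06)<.004)&(np.hypot(P[...,0]-.556,P[...,1]+.157)<.056); q=P[k]
print(len(q),(q.min(0)+q.max(0))/2,np.ptp(q,axis=0),np.median(q[:,2])); print(cv2.minEnclosingCircle((q[:,:2]*1000).astype(np.float32)))
# held lens
zt=s['ee_pos'][2]+.0396
k=(im.min(-1)>130)&(abs(P[...,2]-zt)<.008)&(np.hypot(P[...,0]-s['ee_pos'][0],P[...,1]-s['ee_pos'][1])<.035)
n,l,st,ce=cv2.connectedComponentsWithStats(k.astype(np.uint8)); idx=np.argsort(-st[1:,4])[:2]+1
A,B=[P[l==i].mean(0) for i in idx]; print('marks',st[idx,4],A,B,'ang',np.degrees(np.arctan2(*(A-B)[1::-1])))
k=(abs(P[...,2]-zt)<.006)&(np.hypot(P[...,0]-s['ee_pos'][0],P[...,1]-s['ee_pos'][1])<.032); q=P[k]
print('top of lens',len(q),(q.min(0)+q.max(0))/2,np.ptp(q,axis=0),np.median(q[:,2]))
E
python3 look.py
```

```text
t 13.47 pos [ 0.5295 -0.2694  0.2823] yaw -10.8 tilt z [ 0.0174  0.0158 -0.9997] F [ 0.1 -0.6 -2.6] open 0.0568 q [ 0.32  0.59  0.15  1.62 -0.13  0.94  0.33]
d tool units [ 0.075 -1.912  0.576] mm [   4.5 -114.7   34.6]
4623 [ 0.55022673 -0.16117819  0.05920935] [0.09345947 0.0938256  0.00631347] 0.0596517699123964
((550.4717407226562, -160.8616943359375), 47.433677673339844)
marks [231 231] [ 0.5505182  -0.25745394  0.32460787] [ 0.50874691 -0.28186998  0.32392023] ang 30.307024107213945
top of lens 16621 [ 0.53027725 -0.2674302   0.32183454] [0.06238305 0.05449417 0.01185787] 0.3240331992848855
```

View pics/r4.png

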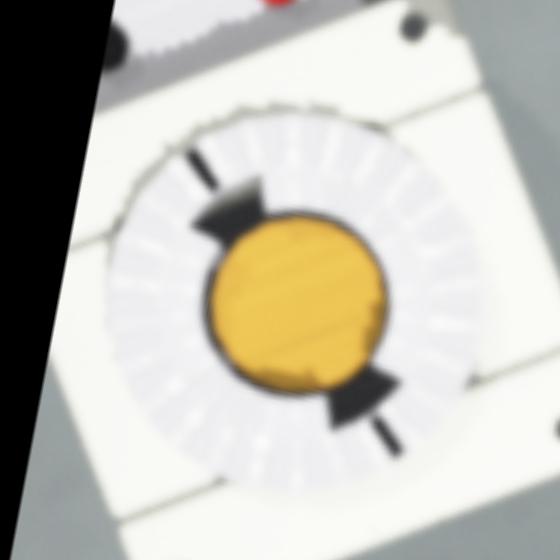

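The rectified view (0.25 mm/px, up = +x) shows the ring centre at (294,301), which is (0.5506, -0.1608), and the black lines at (202,170) and (387,436). That puts the slots at 34.8°. The held lens's lugs are at 30.3°, so I turn it 4.5° counter-clockwise and move over the bore.

```bash
cat >> h.py <<'E'
MG=R.from_rotvec([-2.498,-1.899,-0.02]).as_matrix(); OFF=MG.T@(np.array([.4548,.3432,0])-np.array([.4548,.3432,.0604])); RING=np.array([.5506,-.1608,.06])
AX=MG.T@np.array([0,0,1.])
def rel(zabove):
    s=sense(); M=R.from_rotvec(s['eef_rot']).as_matrix(); b=s['ee_pos']+M@OFF; d=M.T@(RING+[0,0,zabove]-b)
    yaw=np.degrees(np.arctan2(M[1,0],M[0,0]))
    print('t',round(s['time_s'],2),'tcp',np.round(s['ee_pos'],4),'foot rel ring mm',np.round((b-RING)*1000,1),'lens tilt',np.round((M@AX)[:2],3),'tool tilt',np.round(M[:2,2],3),'lug ang',round(yaw+41,1),'F',np.round(s['wrist_force'],1),'Tq',np.round(s['torque'],2),'open',round(s['opening'],4),'q7',round(s['joints'][6],2))
    print('units',np.round(d/.06,3),'roll',round(yaw+41-34.8,1))
E
python3 -c "
from h import *
rel(.03)"
```

```text
t 13.47 tcp [ 0.5295 -0.2694  0.2823] foot rel ring mm [ -20.7 -107.2  162. ] lens tilt [-0.006 -0.023] tool tilt [0.017 0.016] lug ang 30.2 F [ 0.1 -0.6 -2.6] Tq [-0.01  0.05  0.01] open 0.0568 q7 0.33
units [-0.027 -1.778  2.233] roll -4.6
```

Emit:
{"op": "drive_tool", "data": {"rows": [{"hand": 1, "tx": 0, "ty": -0.4, "tz": 0.1, "roll": -2}, {"hand": 1, "tx": 0, "ty": -0.5, "tz": 0.2, "roll": -2.5}, {"hand": 1, "tx": 0, "ty": -0.5, "tz": 0.3, "roll": 0}, {"hand": 1, "tx": 0, "ty": -0.3, "tz": 0.3, "roll": 0}, {"hand": 1, "tx": 0, "ty": 0, "tz": 0.3, "roll": 0}, {"hand": 1, "tx": 0, "ty": 0, "tz": 0.2, "roll": 0}, {"hand": 1, "tx": 0, "ty": 0, "tz": 0, "roll": 0}]}}

```text
time_s: 14.35
ee_pos: [0.5481, -0.1443, 0.1978]
eef_rot: [-3.112, 0.125, -0.027]
wrist_force: [-0.0, -0.3, -1.7]
opening: 0.0573
```

```bash
python3 -c "
from h import *
rel(.01)"
```

```text
t 14.35 tcp [ 0.5481 -0.1443  0.1978] foot rel ring mm [-2.1 18.4 77.5] lens tilt [-0.007 -0.032] tool tilt [0.018 0.026] lug ang 36.4 F [-0.  -0.3 -1.7] Tq [-0.03  0.05 -0.01] open 0.0573 q7 0.24
units [0.042 0.334 1.117] roll 1.6
```

Emit:
{"op": "drive_tool", "data": {"rows": [{"hand": 1, "tx": 0.03, "ty": 0.2, "tz": 0.2, "roll": 1.5}, {"hand": 1, "tx": 0, "ty": 0.1, "tz": 0.25, "roll": 0}, {"hand": 1, "tx": 0, "ty": 0, "tz": 0.25, "roll": 0}, {"hand": 1, "tx": 0, "ty": 0, "tz": 0.15, "roll": 0}, {"hand": 1, "tx": 0, "ty": 0, "tz": 0, "roll": 0}, {"hand": 1, "tx": 0, "ty": 0, "tz": 0, "roll": 0}]}}

```text
time_s: 15.1
ee_pos: [0.55, -0.1637, 0.1435]
eef_rot: [-3.11, 0.172, -0.03]
wrist_force: [0.5, 0.8, -1.8]
opening: 0.0572
```

```bash
python3 -c "
from h import *
rel(.005)"
```

```text
t 15.1 tcp [ 0.55   -0.1637  0.1435] foot rel ring mm [-0.1 -1.  23.2] lens tilt [-0.009 -0.031] tool tilt [0.02  0.025] lug ang 34.7 F [ 0.5  0.8 -1.8] Tq [-0.04 -0.   -0.03] open 0.0572 q7 0.26
units [-0.005 -0.008  0.303] roll -0.1
```

Emit:
{"op": "drive_tool", "data": {"rows": [{"hand": 1, "tx": 0, "ty": 0, "tz": 0.15, "roll": 0}, {"hand": 1, "tx": 0, "ty": 0, "tz": 0.12, "roll": 0}, {"hand": 1, "tx": 0, "ty": 0, "tz": 0.05, "roll": 0}]}}

```text
time_s: 15.48
ee_pos: [0.5512, -0.1629, 0.124]
eef_rot: [-3.111, 0.171, -0.033]
wrist_force: [0.3, -0.1, -2.6]
opening: 0.0571
```

```bash
python3 -c "
from h import *
rel(-.01)"
```

```text
t 15.47 tcp [ 0.5512 -0.1629  0.124 ] foot rel ring mm [ 1.2 -0.2  3.6] lens tilt [-0.011 -0.031] tool tilt [0.022 0.025] lug ang 34.7 F [ 0.3 -0.1 -2.6] Tq [-0.05  0.01 -0.01] open 0.0571 q7 0.27
units [-0.025  0.005  0.226] roll -0.1
```

Emit:
{"op": "drive_tool", "data": {"rows": [{"hand": 1, "tx": -0.025, "ty": 0, "tz": 0.08, "roll": 0}, {"hand": 1, "tx": 0, "ty": 0, "tz": 0.08, "roll": 0}]}}

```text
time_s: 15.72
ee_pos: [0.5499, -0.1625, 0.1138]
eef_rot: [-3.111, 0.171, -0.033]
wrist_force: [-0.1, -0.8, -2.1]
opening: 0.0567
```

```bash
python3 -c "
from h import *
rel(-.01)"
```

```text
t 15.72 tcp [ 0.5499 -0.1625  0.1138] foot rel ring mm [-0.   0.2 -6.5] lens tilt [-0.011 -0.031] tool tilt [0.023 0.025] lug ang 34.7 F [-0.1 -0.8 -2.1] Tq [-0.02  0.01  0.  ] open 0.0567 q7 0.27
units [-0.     0.004  0.058] roll -0.1
```

Emit:
{"op": "drive_tool", "data": {"rows": [{"hand": 1, "tx": -0.01, "ty": 0, "tz": 0.08, "roll": 0}, {"hand": 1, "tx": 0, "ty": 0, "tz": 0.06, "roll": 0}]}}

```text
time_s: 15.98
ee_pos: [0.5496, -0.1622, 0.1053]
eef_rot: [-3.11, 0.171, -0.033]
wrist_force: [-1.3, 1.5, 5.6]
opening: 0.0569
```

```bash
python3 -c "
from h import *
rel(-.01)"
```

```text
t 15.97 tcp [ 0.5496 -0.1622  0.1053] foot rel ring mm [ -0.4   0.5 -15.1] lens tilt [-0.011 -0.031] tool tilt [0.023 0.025] lug ang 34.7 F [-1.3  1.5  5.6] Tq [0.06 0.51 0.  ] open 0.0569 q7 0.27
units [ 0.009  0.005 -0.085] roll -0.1
```

The lugs dropped straight in: the foot is 15 mm down and the force matches the spring. Now I push to about 21 mm.

Emit:
{"op": "drive_tool", "data": {"rows": [{"hand": 1, "tx": 0, "ty": 0, "tz": 0.08, "roll": 0}, {"hand": 1, "tx": 0, "ty": 0, "tz": 0.06, "roll": 0}]}}

```text
time_s: 16.23
ee_pos: [0.5496, -0.1621, 0.098]
eef_rot: [-3.11, 0.171, -0.034]
wrist_force: [-2.5, 0.7, 8.0]
opening: 0.057
```

```bash
python3 -c "
from h import *
rel(-.021)"
```

```text
t 16.23 tcp [ 0.5496 -0.1621  0.098 ] foot rel ring mm [ -0.3   0.6 -22.4] lens tilt [-0.011 -0.031] tool tilt [0.023 0.025] lug ang 34.7 F [-2.5  0.7  8. ] Tq [ 0.1   0.65 -0.05] open 0.057 q7 0.27
units [ 0.007  0.009 -0.023] roll -0.1
```

Emit:
{"op": "drive_tool", "data": {"rows": [{"hand": 1, "tx": 0, "ty": 0, "tz": 0, "roll": 6}, {"hand": 1, "tx": 0, "ty": 0, "tz": 0, "roll": 8}, {"hand": 1, "tx": 0, "ty": 0, "tz": 0, "roll": 8}]}}

```text
time_s: 16.6
ee_pos: [0.5513, -0.1618, 0.0997]
eef_rot: [-3.012, 0.774, -0.031]
wrist_force: [-1.0, 1.0, -1.1]
opening: 0.0573
```

```bash
python3 -c "
from h import *
rel(-.0215)"
```

```text
t 16.6 tcp [ 0.5513 -0.1618  0.0997] foot rel ring mm [  1.8   1.2 -20.6] lens tilt [-0.019 -0.036] tool tilt [0.027 0.026] lug ang 12.2 F [-1.   1.  -1.1] Tq [0.1  0.61 0.27] open 0.0573 q7 0.03
units [-0.017  0.032  0.014] roll -22.6
```

Emit:
{"op": "drive_tool", "data": {"rows": [{"hand": 1, "tx": -0.015, "ty": 0.02, "tz": 0.04, "roll": 6}, {"hand": 1, "tx": 0, "ty": 0.01, "tz": 0.03, "roll": 8}]}}

```text
time_s: 16.85
ee_pos: [0.5511, -0.1628, 0.0975]
eef_rot: [-2.888, 1.144, -0.03]
wrist_force: [-3.7, 1.7, 10.1]
opening: 0.0571
```

```bash
python3 -c "
from h import *
rel(-.0215)
im,d=read_camera('wrist'); save('w5.png',im)
m=camera_model('wrist');P=cloud(m,d);s=sense()
k=(im.min(-1)>130)&(abs(P[...,2]-.14)<.012)&(np.hypot(P[...,0]-.5506,P[...,1]+.1608)<.035)
n,l,st,ce=cv2.connectedComponentsWithStats(k.astype(np.uint8)); idx=np.argsort(-st[1:,4])[:2]+1
A,B=[P[l==i].mean(0) for i in idx]; print('marks',st[idx,4],A,B,'ang',np.degrees(np.arctan2(*(A-B)[1::-1])))
"
```

```text
t 16.85 tcp [ 0.5511 -0.1628  0.0975] foot rel ring mm [  2.    0.3 -22.8] lens tilt [-0.025 -0.037] tool tilt [0.031 0.025] lug ang -2.2 F [-3.7  1.7 10.1] Tq [0.32 0.72 0.2 ] open 0.0571 q7 -0.13
units [-0.021  0.025 -0.024] roll -37.0
marks [234 231] [ 0.52657356 -0.16259473  0.13897195] [ 0.57488259 -0.16455198  0.13986788] ang 177.67991511306377
```

View pics/w5.png

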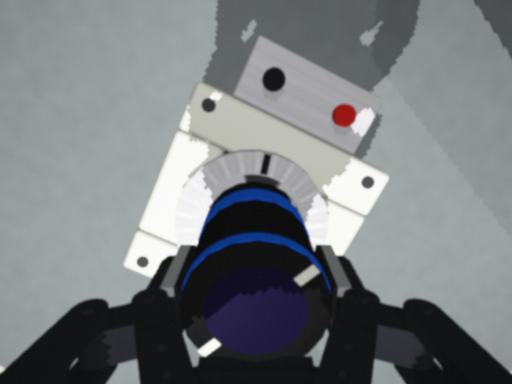

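The wrist view shows the flange seated on the ring and the marks at (208,347) and (308,275), so lug yaw is -2.3°. The lens has turned 37° with no slip in the grip, so I keep turning.

Emit:
{"op": "drive_tool", "data": {"rows": [{"hand": 1, "tx": -0.015, "ty": 0.02, "tz": 0, "roll": 8}, {"hand": 1, "tx": -0.01, "ty": 0.01, "tz": 0.02, "roll": 8}]}}

```text
time_s: 17.15
ee_pos: [0.5505, -0.1633, 0.0984]
eef_rot: [-2.689, 1.549, -0.028]
wrist_force: [-1.5, 0.5, 8.5]
opening: 0.0568
```

```bash
python3 -c "
from h import *
rel(-.0215)"
```

```text
t 17.15 tcp [ 0.5505 -0.1633  0.0984] foot rel ring mm [  1.9  -0.3 -21.9] lens tilt [-0.033 -0.037] tool tilt [0.035 0.024] lug ang -18.9 F [-1.5  0.5  8.5] Tq [0.02 0.61 0.14] open 0.0568 q7 -0.31
units [-0.02   0.025 -0.008] roll -53.7
```

Emit:
{"op": "drive_tool", "data": {"rows": [{"hand": 1, "tx": -0.01, "ty": 0.01, "tz": 0.02, "roll": 8}, {"hand": 1, "tx": -0.01, "ty": 0.01, "tz": 0.02, "roll": 8}]}}

```text
time_s: 17.4
ee_pos: [0.5499, -0.1636, 0.0982]
eef_rot: [-2.437, 1.915, -0.025]
wrist_force: [-2.9, -3.4, 8.1]
opening: 0.0572
```

```bash
python3 -c "
from h import *
rel(-.0215)"
```

```text
t 17.4 tcp [ 0.5499 -0.1636  0.0982] foot rel ring mm [  1.7  -0.6 -22.1] lens tilt [-0.04  -0.036] tool tilt [0.039 0.023] lug ang -35.3 F [-2.9 -3.4  8.1] Tq [-0.8   1.08  0.31] open 0.0572 q7 -0.5
units [-0.017  0.025 -0.011] roll -70.1
```

Emit:
{"op": "drive_tool", "data": {"rows": [{"hand": 1, "tx": 0, "ty": 0, "tz": 0.02, "roll": 4}, {"hand": 1, "tx": 0, "ty": 0, "tz": 0.02, "roll": 3}]}}

```text
time_s: 17.65
ee_pos: [0.5483, -0.1642, 0.0978]
eef_rot: [-2.323, 2.055, -0.019]
wrist_force: [-4.2, 1.9, 12.0]
opening: 0.0568
```

```bash
python3 -c "
from h import *
rel(-.0215)"
```

```text
t 17.65 tcp [ 0.5483 -0.1642  0.0978] foot rel ring mm [  0.1  -1.3 -22.5] lens tilt [-0.039 -0.035] tool tilt [0.036 0.022] lug ang -42.0 F [-4.2  1.9 12. ] Tq [0.49 1.11 1.37] open 0.0568 q7 -0.58
units [-0.021 -0.002 -0.016] roll -76.8
```

The stop is reached (1.37 N m at about 77°). I back off the twist slightly and let it up.

Emit:
{"op": "drive_tool", "data": {"rows": [{"hand": 1, "tx": 0, "ty": 0, "tz": -0.04, "roll": -2}, {"hand": 1, "tx": 0, "ty": 0, "tz": -0.06, "roll": 0}, {"hand": 1, "tx": 0, "ty": 0, "tz": -0.05, "roll": 0}]}}

```text
time_s: 18.02
ee_pos: [0.5478, -0.1638, 0.1031]
eef_rot: [-2.365, 2.011, -0.019]
wrist_force: [8.4, -4.7, -37.6]
opening: 0.057
```

```bash
python3 -c "
from h import *
rel(-.015)"
```

```text
t 18.02 tcp [ 0.5478 -0.1638  0.1031] foot rel ring mm [ -0.6  -1.  -17.2] lens tilt [-0.036 -0.033] tool tilt [0.033 0.02 ] lug ang -39.7 F [  8.4  -4.7 -37.6] Tq [-1.15 -1.21  0.06] open 0.057 q7 -0.56
units [-0.016 -0.014 -0.036] roll -74.5
```

Pulling up now meets a firm hold (-37 N) at about 17 mm, which is ambiguous because of the tool tilt. I ease off, release and measure.

Emit:
{"op": "drive_tool", "data": {"rows": [{"hand": 1, "tx": 0, "ty": 0, "tz": 0.01, "roll": 0}, {"hand": 1, "tx": 0, "ty": 0, "tz": 0, "roll": 0}]}}

```text
time_s: 18.27
ee_pos: [0.548, -0.1639, 0.1025]
eef_rot: [-2.365, 2.011, -0.018]
wrist_force: [-0.3, 0.4, 1.8]
opening: 0.0569
```

```bash
python3 -c "
from h import *
rel(-.015)"
```

```text
t 18.27 tcp [ 0.548  -0.1639  0.1025] foot rel ring mm [ -0.4  -1.  -17.8] lens tilt [-0.036 -0.034] tool tilt [0.033 0.021] lug ang -39.7 F [-0.3  0.4  1.8] Tq [-0.04  0.47  0.12] open 0.0569 q7 -0.56
units [-0.016 -0.012 -0.046] roll -74.5
```

Emit:
{"op": "drive_tool", "data": {"rows": [{"hand": 0.4, "tx": 0, "ty": 0, "tz": 0, "roll": 0}, {"hand": 0, "tx": 0, "ty": 0, "tz": -0.01, "roll": 0}, {"hand": 0, "tx": 0, "ty": 0, "tz": -0.01, "roll": 0}, {"hand": 0, "tx": 0, "ty": 0, "tz": -0.01, "roll": 0}]}}

```text
time_s: 18.77
ee_pos: [0.5491, -0.1644, 0.1053]
eef_rot: [-2.363, 2.011, -0.023]
wrist_force: [0.1, -0.1, 0.5]
opening: 0.0857
```

```bash
cat > chk.py <<'E'
from h import *
import sys
rel(-.015)
im,d=read_camera('wrist'); save(sys.argv[1],im)
m=camera_model('wrist');P=cloud(m,d)
k=(im.min(-1)>130)&(abs(P[...,2]-.143)<.012)&(np.hypot(P[...,0]-.5506,P[...,1]+.1608)<.035)
n,l,st,ce=cv2.connectedComponentsWithStats(k.astype(np.uint8)); idx=np.argsort(-st[1:,4])[:2]+1
A,B=[P[l==i].mean(0) for i in idx]; print('marks',st[idx,4],A,B,'ang',np.degrees(np.arctan2(*(A-B)[1::-1])))
q=P[(abs(P[...,2]-.143)<.008)&(np.hypot(P[...,0]-.5506,P[...,1]+.1608)<.025)]
c,*_=np.linalg.lstsq(np.c_[q[:,:2]-[.5506,-.1608],np.ones(len(q))],q[:,2],rcond=None); print('top plane slope,z',c)
b=P[(abs(P[...,2]-.06)<.004)&(np.hypot(P[...,0]-.5506,P[...,1]+.1608)<.046)]; print('ring z',np.median(b[:,2]),len(b))
E
python3 chk.py w6.png
```

```text
t 18.77 tcp [ 0.5491 -0.1644  0.1053] foot rel ring mm [  0.9  -1.6 -15. ] lens tilt [-0.039 -0.033] tool tilt [0.036 0.02 ] lug ang -39.8 F [ 0.1 -0.1  0.5] Tq [-0.03  0.05 -0.02] open 0.0857 q7 -0.56
units [-0.029  0.01  -0.   ] roll -74.6
marks [241 231] [ 0.57053772 -0.17633968  0.14507221] [ 0.53197701 -0.14700593  0.14506911] ang -37.26082408042613
top plane slope,z [ 0.00069336 -0.00064446  0.14482135]
ring z 0.0595798079207045 5775
```

The top is at 0.1450 m (exactly 15 mm depth), level and 72° turned, so it is locked. I retreat straight up and verify.

Emit:
{"op": "drive_tool", "data": {"rows": [{"hand": 0, "tx": 0, "ty": 0, "tz": -0.2, "roll": 0}, {"hand": 0, "tx": 0, "ty": 0, "tz": -0.4, "roll": 0}, {"hand": 0, "tx": 0, "ty": 0, "tz": -0.5, "roll": 0}, {"hand": 0, "tx": 0, "ty": 0, "tz": -0.5, "roll": 0}, {"hand": 0, "tx": 0, "ty": 0.3, "tz": -0.4, "roll": 0}, {"hand": 0, "tx": 0, "ty": 0.3, "tz": 0, "roll": 0}, {"hand": 0, "tx": 0, "ty": 0, "tz": 0, "roll": 0}, {"hand": 0, "tx": 0, "ty": 0, "tz": 0, "roll": 0}]}}

```text
time_s: 19.82
ee_pos: [0.5099, -0.1738, 0.2333]
eef_rot: [-2.359, 2.011, -0.032]
wrist_force: [0.9, -0.2, -0.1]
opening: 0.0855
```

```bash
python3 chk.py w7.png; python3 - <<'E'
from h import *
P=cloud(camera_model('scene'),read_camera('scene')[1])
for n,ctr in [('yellow',(.465,.09)),('bottle',(.67,.145))]:
    lo,hi=(.094,.106) if n=='yellow' else (.05,.13)
    q=P[(np.hypot(P[...,0]-ctr[0],P[...,1]-ctr[1])<.07)&(P[...,2]>lo)&(P[...,2]<hi)]; print(n,len(q),q.mean(0))
E
```

```text
t 19.82 tcp [ 0.5099 -0.1738  0.2333] foot rel ring mm [-38.  -11.1 113. ] lens tilt [-0.045 -0.031] tool tilt [0.043 0.018] lug ang -39.9 F [ 0.9 -0.2 -0.1] Tq [-0.    0.09  0.03] open 0.0855 q7 -0.63
units [-0.058 -0.558  2.161] roll -74.7
marks [98 93] [ 0.5703585  -0.17621555  0.14459628] [ 0.53181774 -0.1463619   0.14458116] ang -37.76134643639719
top plane slope,z [-0.00101272 -0.00070004  0.14464418]
ring z 0.05940130078262293 2128
yellow 239 [0.46378349 0.09873416 0.10139226]
bottle 374 [0.67316174 0.14933784 0.08557265]
```

View pics/w7.png

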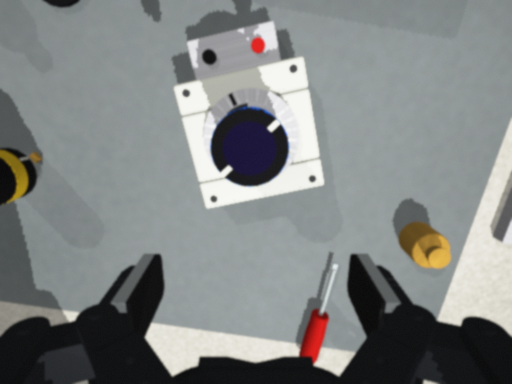

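The lens stands upright in the ring at (250,147), with its marks at (226,170) and (273,125). The gripper is clear, and the weight and screwdriver are undisturbed. I hand in.

```bash
python3 -c "
from bench import *
print(finish_job())"
```

```text
the job is handed in; nothing more can be done
None
```

The blue-banded lens is mounted and locked on the station, and I handed the job in at about 20 s of the 61 s allowed. I gripped it, dropped its lugs into the slots at 34.8°, pushed it right down and turned it clockwise to the stop. I then let it spring up and released it.

**Last checks, with the gripper open and clear:**
- **Depth:** the lens top is at 0.1446–0.1450 m with the ring at 0.060 m, so the underside is 15 mm down, the locked depth.
- **Upright:** its top face is level to about 0.001 rad.
- **Turn:** it ended about 72° round, and the reading shifted only 0.5° between release and retreat.
- **Other objects:** the yellow lens and bottle measure within about 1 mm of where they were. The weight and screwdriver look untouched in the last picture, but I did not measure them. The lens cap I did not check again at the end; the arm did not go near it.

**What disagreed:**
- **Lock reading:** letting the lens up met a brief 38 N upward pull at about 17 mm by the tool reading, because the tool was tilted about 2°. That left the lock in doubt until I released, and the lens then settled at 15 mm.
- **Lens position:** the early estimates of where the lens stood differed by up to about 1 cm between cameras, so I used a settled wrist-camera view to grip it.

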